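# Unlock the gem strongbox

## Robot

A 6-joint arm with a two-finger parallel gripper is mounted at the origin on the work surface. World frame = base frame: x ahead of the robot, y to its left, z up, the work surface at z = 0. Lengths are in mm, angles in rad, forces in N, time in s.
With the tool pointing down it reaches from about 350 to 975 mm from the base axis. Payload 7.1 kg.
Tool frame: the origin (TCP) lies on the front face of the gripper's body, between the roots of the fingers; the fingertips stand 80 mm ahead of it and the grasp point (between the pads) lies 61 mm ahead of it (env.tips_ahead is the distance from the TCP to the fingertips, in mm); z points along the fingers, y is the line along which they close (so a half turn about z gives the same grasp; the last joint's range is limited). The gripper opens to 88 mm and grips with 3 to 60 N. Pads are 20 mm wide; open, the fingers measure 115 mm over their backs; the gripper's body (75 mm by 178 mm) begins 61 mm behind the grasp point.
Start: joints at [-0.019, 0.423, 1.63, -0, 1.089, -0.019], TCP at [624.984, 0.026, 302.675] pointing down, gripper open.
Joint ranges: [-3, 3], [-0.9, 2.11], [0.09, 2.58], [-1.31, 4.45], [0.11, 2.69], [-2.54, 2.54]. Speed limits (rad/s): [2.39, 2.39, 3.01, 3.14, 3.14, 3.14].

## Interface

Orientations are given as a unit quaternion [x, y, z, w].
In Python, from station import env, set_gripper, viewer, workorder gives the robot as it stands. Calls block until the motion is done:
- env.reach(position, orientation): joint-space move of the TCP to a pose.
- env.move_l(position, rot=None, rate=150, f_stop=None): straight line of the TCP; rot=None keeps the orientation; rate is the mean speed in mm/s. With f_stop (N) it stops when the force on the tool has changed by that much, and returns True; else False.
- env.move_joints(angles): joint-space move.
- set_gripper(opening): finger opening in mm; the grip force is fixed at half the most; returns when the fingers have stopped.
- env.hold(seconds).
- env.ik(position, orientation): joint angles nearest the present ones, or None.
- env.read_state(): the state.
- viewer.camera(name): name is "scene" or "side" or "wrist"; returns the picture (480x640x3 uint8, blue, green, red); there is no depth.
- viewer.camera_params(name): a dict with "fx", "fy", "cx", "cy" (pixels), "pose" (4x4, takes a point from camera to world coordinates); the wrist camera has in their place "tool_from_camera" (4x4, takes a point from camera to tool coordinates, whose origin is the TCP and whose axes are the flange's). Camera axes: x right, y up, looking along -z (the intrinsics and any distortion apply to the point x, -y, -z); pixel columns grow to the right and rows downward; lengths in mm; the calibration is good to about 2 mm. A picture is of the moment at which its call begins: read the wrist's pose just before it. camera_params takes no time and is no camera call.
A pose or a line that the arm cannot do raises env.IKError and nothing moves.
- workorder.sign_off(): hands the job in; it is judged then, once.
The state is a dict: "time_s": time; "qpos": joint angles; "dq": joint speeds; "tau": joint torques, N m; "tool_pos": TCP position; "orientation": TCP orientation; "force": force on the tool from outside, world axes, zero at the start; "wrist_torque": the same for the moment, N m; "width": finger opening in mm; "grip_force": force on a finger pad.
Only numpy, scipy, OpenCV 4.12 (cv2) and the standard library are available. Lean on these libraries where they do the work, as an engineer would, in place of code of your own. Each camera call takes 0.05 s, during which the arm holds its last target. There are 200 camera calls.

## Task

Take the key from its wooden stand and put it into the lock on top of the gem strongbox: feel for the slot hidden down in the lock and push the key fully home without forcing it (about 25 N bends the key). Then, keeping it home, turn it clockwise until the bolt lets the drawer spring ajar. Leave the key in the lock with the drawer ajar, and leave the other things on the bench alone.

Things in the scene. Friction and masses are not known exactly. Their poses are not given: they have to be found in the camera images.
- key: Steel double-bit key, 80 mm long, 60 g, upright in its stand at the start, leaning 0.1 rad at most. Origin: middle of its lower tip; z runs up to the bow. Bit at the tip: 20 mm wide (x), 3 mm thick (y), 12 mm tall, nose rounded 1.5 mm. Then a round shank 5 mm in diameter and a collar of 10 mm from 42 to 50 mm. A half turn about z makes no difference.
- key_bow (a point): Middle of the key's bow, 65 mm above its tip: a round black disc 30 mm across and 10 mm thick, flat faces looking along the key's y (grip it across y, from above).
- stand: Fixed wooden block 60 x 60 x 40 mm with a slot 23 (along its x) x 6.5 mm, 28 mm deep, in the middle of its top, which holds the key upright with its x along the stand's x. Origin in the middle of its underside.
- case: Gem strongbox of grey sheet steel, fixed to the bench, 200 (x) x 220 (y) x 100 mm high; origin in the middle of its underside, z up, drawer front on its -x side. On top the round steel lock collar stands 6 mm proud, 40 mm outside diameter.
- keyhole (a point): Centre of the lock's round mouth, on the collar's upper face, 106 mm above the bench, 30 mm from the case's middle towards the drawer front; axes as the case. The mouth is a plain round bore 22.5 mm in diameter, 16 mm deep, in which the key can turn freely. A force of 25 N between key and strongbox bends the key.
- plug_face (a point): On the lock axis 16 mm below the mouth: flat face of the turning plug, hard to see. Its slot, 21.5 x 4.5 mm, starts anywhere from 0.85 rad anticlockwise to 0.45 rad clockwise (from above) of the case's x axis; not measured. Press lightly (a few N) and try directions: within about 0.1 rad it drops in; stuck part way, twist it a little. Light rubbing does not turn the plug (0.04 N m does).
- slot_floor (a point): On the lock axis 25 mm below the mouth: the key's tip when fully home (the slot is 9 mm deep). The key turns the plug clockwise and frees the drawer when its bit lies 0.8 to 0.95 rad (play) clockwise of the case's x axis; hard stop past 1.1 rad. The tip must be within 3 mm of this height as the drawer opens.
- drawer (a joint): How far the strongbox's drawer has come out (m): 0 shut and bolted, 0.035 fully sprung ajar. A light spring (about 4 N) pushes it out, towards the case's -x, once the bolt is drawn; nobody has to pull it.
- drawer_pull (a point): Middle of the steel pull strip on the drawer's front, 70 mm wide, 45 mm above the bench; it moves out with the drawer.
- loupe: Black conical eye loupe, 34 mm across, 30 mm tall, standing on the bench; bystander. Origin in the middle of its underside.
- tape: White roll of tape lying flat, 70 mm across, 24 mm tall; bystander. Origin in the middle of its underside.
- spray: Dark spray can 56 mm across, 160 mm tall; bystander. Origin in the middle of its underside.
- alcohol: White jar 56 mm across, 100 mm tall; bystander. Origin in the middle of its underside.
Mind the look-alikes: they are no part of the job. What is meant by the key is not red, and is the larger of those in its own colour.

How it is judged:
By the outcome, as a careful person would: the job done as asked, in the order asked, and still so for the second after the job is handed in, with the robot touching nothing.
It also fails if it takes over 64 s, if anything falls off the work surface, if the arm or the gripper's body presses on something with over 40 N, if the wrist force passes 120 N, or if a joint passes its speed limit or range.

## Working session

There is one attempt and no reset: what is moved stays moved. The work goes in short steps, each a Python script; the robot and the scene stay as the last script left them, time stands still between calls to the robot, and variables do not carry over. Pictures are saved under pics/ and viewed, at most 10 in all, crops included, and the job is handed in when it is done.

```bash
ls; mkdir -p pics; python3 - <<'E'
from station import env, viewer
import cv2
for n in("scene","side","wrist"):
    im=viewer.camera(n); cv2.imwrite(f"pics/{n}0.png",im)
    p=viewer.camera_params(n); print(n,{k:(v.tolist() if hasattr(v,'tolist') else v) for k,v in p.items()})
s=env.read_state();print(s)
a=cv2.imread("pics/scene0.png");b=cv2.imread("pics/side0.png")
E
```

```text
pics
scene {'fx': 574.1888502269549, 'fy': 574.1888502269549, 'cx': 321.3192189940749, 'cy': 246.77191622234335, 'pose': [[0.8643326356198863, -0.2658737837558308, 0.4268960366573323, 969.8629078109551], [0.5029145076706512, 0.461098420318529, -0.7310712993642575, -649.9538969392137], [-0.002468395585669953, 0.8465809931076382, 0.5322541959741771, 556.3161849404433], [0.0, 0.0, 0.0, 1.0]]}
side {'fx': 438.0639865499912, 'fy': 438.0639865499912, 'cx': 309.27122232886546, 'cy': 242.98079289202235, 'pose': [[-0.8333006045524608, 0.3308308554289372, -0.44290071974276746, 289.54908352587023], [-0.5523568154325834, -0.5310582998729655, 0.6425566360883769, 436.136197925165], [-0.022628541660448784, 0.7800820644215539, 0.6252678800883091, 530.9751253165699], [0.0, 0.0, 0.0, 1.0]]}
wrist {'fx': 348.39922949949437, 'fy': 348.39922949949437, 'cx': 320.47894381987555, 'cy': 233.597732562292, 'tool_from_camera': [[-0.001155459715390862, 0.9682712672689127, 0.24989881531191513, 67.74904098053324], [0.9999993241969706, 0.001150917246033338, 0.00016430183607751072, -0.45451170373733696], [-0.00012852410927247172, 0.24989883627369158, -0.9682719427467712, -82.51946380410996], [0.0, 0.0, 0.0, 1.0]]}
{'time_s': 0.15, 'qpos': array([-1.90187229e-02,  4.23687118e-01,  1.63045051e+00,  5.05795974e-07,
        1.08862786e+00, -1.90062436e-02]), 'dq': array([-0.00083228, -0.00394985, -0.00061238, -0.0009867 ,  0.00186617,
       -0.00197443]), 'tau': array([ 9.52650989e-04, -5.44981134e+01, -2.73919362e+01,  6.45430083e-02,
        2.04369903e-02, -3.19723256e-05]), 'tool_pos': array([6.24684032e+02, 2.01302762e-02, 3.02091729e+02]), 'orientation': array([ 7.07111155e-01,  7.07102164e-01, -4.06538802e-04, -4.22621942e-04]), 'force': array([-0.36714778,  0.16164975,  0.12075632]), 'wrist_torque': array([ 0.02466857, -0.03595689,  0.00885078]), 'grip_force': 0.0, 'width': 87.74734710266262}
```

View pics/scene0.png

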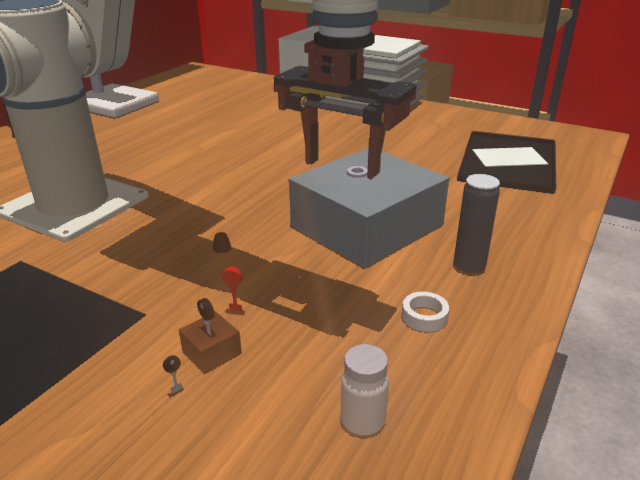

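View pics/wrist0.png

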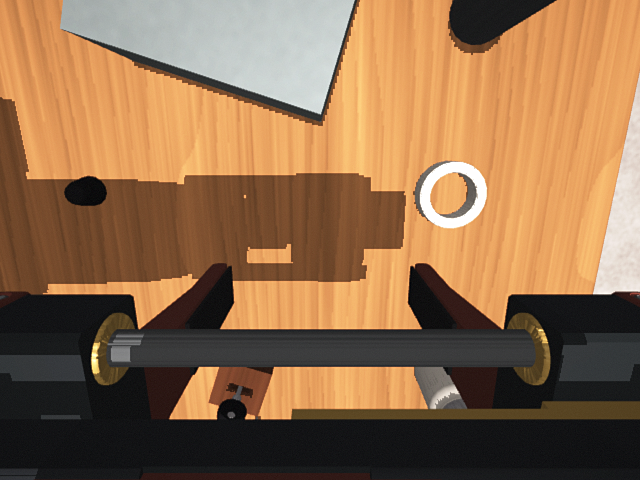

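The scene view shows the key's bow at (205,309) in the stand (210,340), with the small decoy at (172,365) and the red one at (233,277). The lock collar is at (358,171). The wrist view shows the stand at (240,388) and a case corner at (322,120).

```bash
cat > h.py <<'E'
from station import env, set_gripper, viewer, workorder
import numpy as np, cv2
from scipy.spatial.transform import Rotation as R
def down(phi):  # tool down, tool y (closing line) at angle phi from world x
    y=np.array([np.cos(phi),np.sin(phi),0]); z=np.array([0,0,-1.]); x=np.cross(y,z)
    return R.from_matrix(np.c_[x,y,z]).as_quat()
def T_wrist(st):
    T=np.eye(4);T[:3,:3]=R.from_quat(st["orientation"]).as_matrix();T[:3,3]=st["tool_pos"]
    return T@np.array(viewer.camera_params("wrist")["tool_from_camera"])
def cast(px,name,z,T=None):
    p=viewer.camera_params(name); T=np.array(p["pose"]) if T is None else T
    px=np.atleast_2d(px).astype(float)
    d=np.c_[(px[:,0]-p["cx"])/p["fx"],-(px[:,1]-p["cy"])/p["fy"],-np.ones(len(px))]@T[:3,:3].T
    o=T[:3,3]; return o+d*((z-o[2])/d[:,2])[:,None]
def snap(fn):
    st=env.read_state(); T=T_wrist(st); im=viewer.camera("wrist"); cv2.imwrite(f"pics/{fn}.png",im); np.save(f"pics/{fn}.npy",T); return im,T
E
python3 - <<'E'
from h import *
np.set_printoptions(precision=1,suppress=True)
T=T_wrist(env.read_state())
print("bow",cast([205,309],"scene",77), cast([232,412],"wrist",77,T))
print("collar",cast([358,171],"scene",106))
print("case corners top",cast([[291,184],[368,227],[447,182],[373,153]],"scene",100))
print("corner wrist",cast([[322,117],[62,28]],"wrist",100,T))
print("stand bot",cast([[181,345],[209,368],[240,348]],"scene",20))
print("others",cast([[222,250],[425,322],[472,270],[364,430],[236,310],[175,392]],"scene",0))
E
```

```text
bow [[ 529.2 -204.7   77. ]] [[ 530.7 -205.2   77. ]]
collar [[534.5 232.1 106. ]]
case corners top [[449.2 133.7 100. ]
 [638.2  64.3 100. ]
 [690.5 282.1 100. ]
 [515.5 335.8 100. ]]
corner wrist [[625.2  87.8 100. ]
 [434.7 150.1 100. ]]
stand bot [[ 500.  -230.3   20. ]
 [ 562.4 -245.9   20. ]
 [ 574.3 -194.4   20. ]]
others [[ 373.8   15.1    0. ]
 [ 765.9    8.2    0. ]
 [ 784.2  178.3    0. ]
 [ 777.3 -219.3    0. ]
 [ 501.7 -111.     0. ]
 [ 537.3 -287.2    0. ]]
```

```bash
python3 - <<'E'
from h import *
q=down(0)
env.reach([535,215,290],q); env.hold(.2); a,_=snap("lock1")
env.reach([530,-225,260],q); env.hold(.2); b,_=snap("key1")
cv2.imwrite("pics/lk.png",np.hstack([cv2.resize(i[60:360,120:520],(400,300),interpolation=cv2.INTER_AREA) for i in(a,b)]))
print(env.read_state()["time_s"])
E
```

```text
3.1917
```

View pics/lk.png

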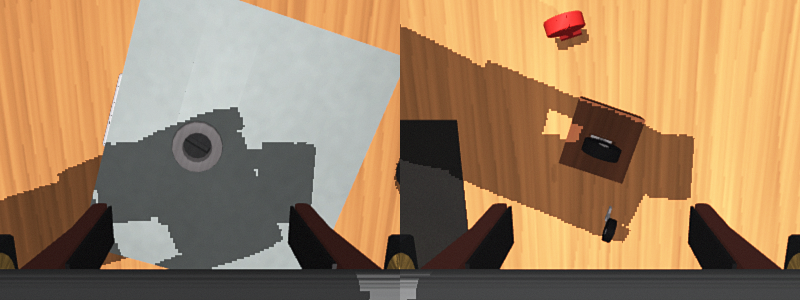

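The left half shows the lock collar at about (317,207), with a faint slot line sloping down to the right. The right half shows the bow at about (322,208) with the stand around it. I'll zoom in on both.

```bash
python3 - <<'E'
from h import *
np.set_printoptions(precision=2,suppress=True)
a=cv2.imread("pics/lock1.png");b=cv2.imread("pics/key1.png")
Ta=np.load("pics/lock1.npy");Tb=np.load("pics/key1.npy")
c=lambda i,x,y,r,g:cv2.resize(np.clip(i[y-r:y+r,x-r:x+r].astype(float)*g,0,255).astype(np.uint8),(400,400),interpolation=cv2.INTER_NEAREST)
cv2.imwrite("pics/zoom.png",np.hstack([c(a,317,207,30,1.5),c(b,322,200,50,2)]))
# stand top: brown region corners; bow: black blob
g=b.max(2).astype(int); m=((g<40)).astype(np.uint8); m[:150]=0;m[260:]=0;m[:,:270]=0;m[:,380:]=0
n,l,s,ce=cv2.connectedComponentsWithStats(m)
for i in range(1,n):
    if s[i,4]>30: print("bow",s[i],ce[i],cast(ce[i],"wrist",77,Tb),cv2.minAreaRect(np.argwhere(l==i)[:,::-1].astype(np.float32)))
E
```

```text
bow [302 197  40  26 632] [320.81 209.76] [[ 530.14 -205.88   77.  ]] ((320.941162109375, 209.7353057861328), (39.04823303222656, 18.91777801513672), 14.03624439239502)
```

View pics/zoom.png

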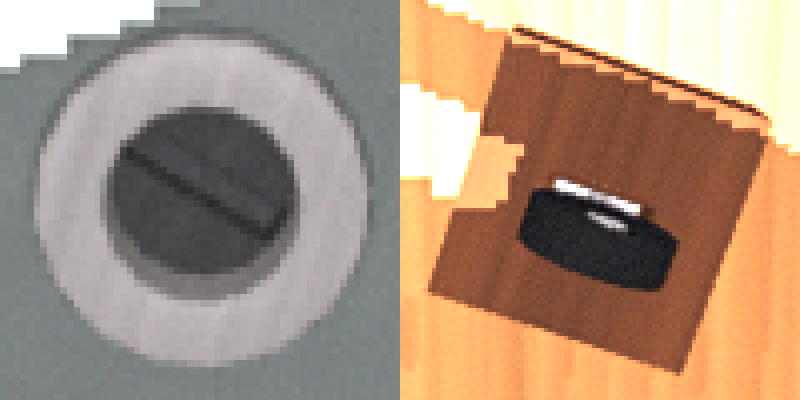

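```bash
python3 - <<'E'
from h import *
np.set_printoptions(precision=3,suppress=True)
Ta=np.load("pics/lock1.npy");Tb=np.load("pics/key1.npy")
def ang(p): d=p[1]-p[0]; return np.arctan2(d[1],d[0])
za=lambda *p:np.array([[287+x/6.667-.5,177+y/6.667-.5] for x,y in p])
zb=lambda *p:np.array([[272+(x-400)/4-.5,150+y/4-.5] for x,y in p])
print("slot",ang(cast(za((122,148),(265,238)),"wrist",90,Ta)),ang(cast(za((185,150),(285,215)),"wrist",90,Ta)))
print("bore",cast(za((202,202)),"wrist",106,Ta))
pl=lambda *p:np.array([[120+x,60+y] for x,y in p])
e=cast(pl((240,0),(398,53),(335,228),(142,0),(97,195)),"wrist",100,Ta)
print("case",ang(e[:2]),ang(e[[2,1]])-np.pi/2,ang(e[[4,3]])-np.pi/2)
s=cast(zb((432,292),(683,373),(767,133)),"wrist",40,Tb); print("stand",ang(s[:2]),ang(s[1:])-np.pi/2,s)
print("stand c",(s[0]+s[2])/2,"bow",cast([[320.8,209.8]],"wrist",77,Tb))
print("bow ends (low edge)",ang(cast(zb((520,240),(665,292)),"wrist",77,Tb)),"collar",cast(zb((597,197)),"wrist",62,Tb))
E
```

```text
slot -0.5711910440425728 -0.5840688702208786
bore [[532.555 234.214 106.   ]]
case -0.2984243197551358 -0.23684507287310175 -0.2891636754551137
stand -0.32192892586286875 -0.31030140610590573 [[ 493.446 -224.289   40.   ]
 [ 549.569 -243.007   40.   ]
 [ 566.864 -189.072   40.   ]]
stand c [ 530.155 -206.68    40.   ] bow [[ 530.136 -205.913   77.   ]]
bow ends (low edge) -0.3503186176221158 collar [[ 530.109 -199.617   62.   ]]
```

```bash
python3 - <<'E'
from h import *
np.set_printoptions(precision=2,suppress=True)
q=down(1.255)
print(env.ik([533,234,260],down(1.0)),env.ik([533,234,208],down(.39)))
env.reach([530.1,-206,200],q); set_gripper(40)
print(env.move_l([530.1,-206,138],rate=80,f_stop=8))
set_gripper(0); s=env.read_state(); print(s["width"],s["grip_force"],s["force"],s["tool_pos"],s["time_s"])
if s["width"]>5:
    env.move_l([530.1,-206,230],rate=100)
    env.hold(.1); s=env.read_state(); print(s["width"],s["force"],s["tool_pos"],s["time_s"])
    im=viewer.camera("scene"); cv2.imwrite("pics/sc1.png",im); im2=viewer.camera("side"); cv2.imwrite("pics/sd1.png",im2)
    w,_=snap("w1")
    cv2.imwrite("pics/held.png",np.hstack([cv2.resize(im[190:340,130:280],(400,400),interpolation=cv2.INTER_NEAREST),cv2.resize(im2,(533,400))[:,:400]]))
E
```

```text
[ 0.39  0.41  1.76 -0.    0.97 -0.61] [ 0.39  0.48  1.79 -0.    0.87  0.  ]
False
9.966376871683302 30.000258014188148 [0.19 1.48 1.62] [ 530.21 -205.95  138.16] 6.6917
9.94594614954637 [ 0.46 -0.17 -0.41] [ 529.75 -205.86  229.22] 7.8583
```

View pics/held.png

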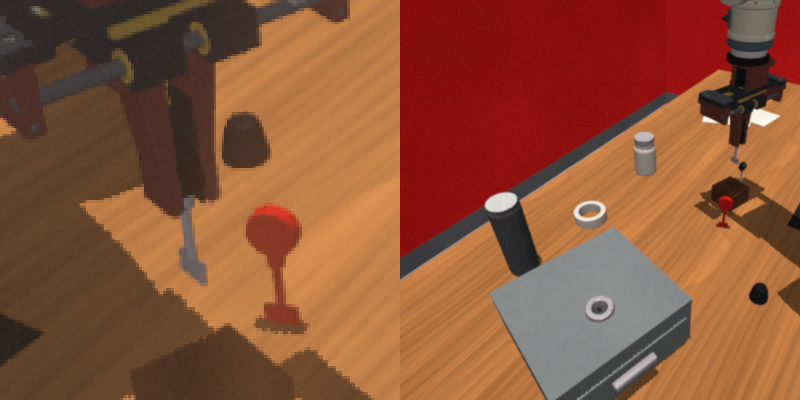

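The key hangs in the gripper with its bit at about (193,270) in the zoom. The tip should be near (320,255) in the wrist view, so I'll use that view and the scene view to get the in-plane lean.

```bash
python3 - <<'E'
from h import *
w=cv2.imread("pics/w1.png"); s=cv2.imread("pics/sc1.png")
c=lambda i,x,y,r:cv2.resize(np.clip(i[y-r:y+r,x-r:x+r].astype(float)*1.5,0,255).astype(np.uint8),(400,400),interpolation=cv2.INTER_NEAREST)
cv2.imwrite("pics/held2.png",np.hstack([c(w,320,255,40),c(s,202,280,25)]))
T=np.load("pics/w1.npy"); p=viewer.camera_params("wrist"); ps=viewer.camera_params("scene")
st=env.read_state(); Rt=R.from_quat(st["orientation"]).as_matrix(); o=st["tool_pos"]; print(o)
def proj(P,p,T): 
    c=np.linalg.inv(T)@np.r_[P,1]; return p["cx"]-p["fx"]*c[0]/c[2], p["cy"]+p["fy"]*c[1]/c[2]
for dx in(-10,0,10):
    P=o+Rt@[dx,0,126]; u,v=proj(P,p,T); a,b=proj(P,ps,np.array(ps["pose"]))
    print(dx,"w px %.1f %.1f zoom %.0f %.0f"%(u,v,(u-280+.5)*5,(v-215+.5)*5),"scene %.1f %.1f zoom %.0f %.0f"%(a,b,400+(a-177+.5)*8,(b-255+.5)*8))
E
```

```text
[ 529.91028867 -205.92672716  229.44439594]
-10 w px 321.1 271.1 zoom 208 283 scene 206.6 297.2 zoom 641 341
0 w px 321.1 256.1 zoom 208 208 scene 202.5 293.7 zoom 608 314
10 w px 321.1 240.8 zoom 208 131 scene 198.5 290.3 zoom 576 287
```

View pics/held2.png

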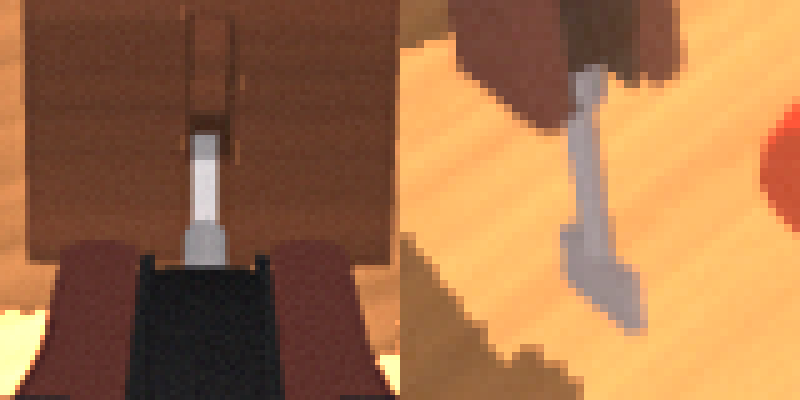

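```bash
python3 - <<'E'
from h import *
st=env.read_state(); Rt=R.from_quat(st["orientation"]).as_matrix(); o=st["tool_pos"]
# cast scene pixels onto the key plane (tool y=0)
p=viewer.camera_params("scene"); T=np.array(p["pose"])
def plane(px):
    d=T[:3,:3]@[(px[0]-p["cx"])/p["fx"],-(px[1]-p["cy"])/p["fy"],-1]; n=Rt[:,1]
    P=T[:3,3]+d*((o-T[:3,3])@n/(d@n)); return Rt.T@(P-o)
for zx,zy in((590,85),(582,125),(590,170),(597,210),(601,240),(565,287),(565,230),(643,330),(643,275)):
    print(zx,zy,plane((177+(zx-400)/8-.5,255+zy/8-.5)).round(1))
E
```

```text
590 85 [-4.6 -0.  78.4]
582 125 [-0.1 -0.  88.4]
590 170 [-0.7  0.  96.8]
597 210 [ -1.2  -0.  104.5]
601 240 [ -1.1   0.  110.5]
565 287 [ 13.9  -0.  128.2]
565 230 [ 10.9   0.  115. ]
643 330 [-11.2  -0.  123. ]
643 275 [-13.7   0.  110.6]
```

```bash
python3 - <<'E'
from h import *
q=down(0.994)
env.reach([533,234,290],q); env.move_l([533,234,240],rate=100); env.hold(.15)
w,T=snap("w2"); s=viewer.camera("scene"); cv2.imwrite("pics/sc2.png",s); d=viewer.camera("side"); cv2.imwrite("pics/sd2.png",d)
c=lambda i,x,y,r:cv2.resize(np.clip(i[y-r:y+r,x-r:x+r].astype(float)*1.5,0,255).astype(np.uint8),(400,400),interpolation=cv2.INTER_NEAREST)
p=viewer.camera_params("side");X=np.linalg.inv(np.array(p["pose"]))@[533,234,110,1]
u,v=int(p["cx"]-p["fx"]*X[0]/X[2]),int(p["cy"]+p["fy"]*X[1]/X[2]); print(u,v)
cv2.imwrite("pics/near.png",np.hstack([c(w,320,245,40),c(d,u,v,32)]))
print(env.read_state()["time_s"],env.read_state()["tool_pos"])
E
```

```text
237 365
10.5917 [533.21848097 234.11522875 240.58615285]
```

View pics/near.png

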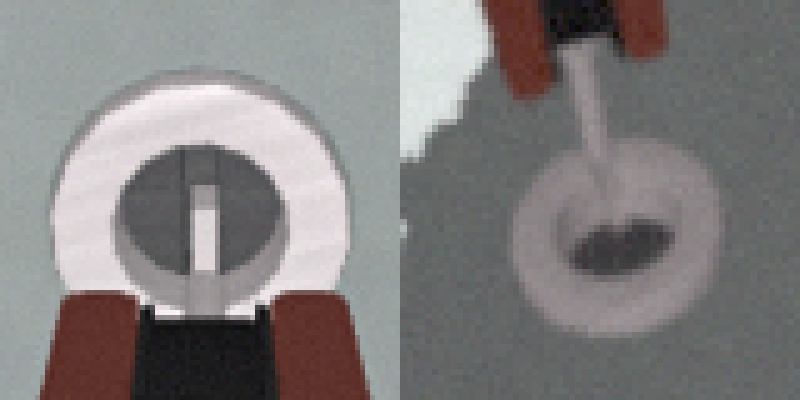

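The zoom shows the bit lying over the slot with its angle already matching. The slot centre is at column ~201, the key at ~204, and the mouth centre at about (201,228). Next I'll compute the offset and probe downwards.

```bash
python3 - <<'E'
from h import *
np.set_printoptions(precision=2,suppress=True)
T=np.load("pics/w2.npy"); st=env.read_state(); o=st["tool_pos"]; Rt=R.from_quat(st["orientation"]).as_matrix()
b=cast([[279.5+201/5,204.5+228.5/5]],"wrist",106,T)[0]
k=cast([[279.5+204/5,241.1]],"wrist",o[2]-126,T)[0]
kb=Rt.T@(k-o); bb=Rt.T@(b-o); print("bore",b,bb,"tip end",kb)
d=bb-(kb-[10,0,0]); d[2]=0; d=np.clip(d,-2.5,2.5); print("shift tool",d)
tgt=o+Rt@d; tgt[2]=o[2]
env.move_l(tgt,rate=40); f0=env.read_state()["force"]
tgt[2]=200  # tip at ~74: below floor
hit=env.move_l(tgt,rate=20,f_stop=4)
s=env.read_state(); print(hit,"tip z",s["tool_pos"][2]-126,s["tool_pos"],s["force"]-f0,s["wrist_torque"],s["time_s"])
E
```

```text
bore [532.27 233.9  106.  ] [  0.76  -0.81 134.59] tip end [  9.34  -0.4  125.99]
shift tool [ 1.42 -0.41  0.  ]
True tip z 81.06706159353575 [531.91 234.56 207.07] [-0.48 -1.92  5.35] [-0.02  0.05  0.01] 12.3417
```

The tip is at z≈81, so the key is fully home. I'll turn it clockwise in small steps, watching the force and the drawer pull in the side view.

```bash
python3 - <<'E'
from h import *
np.set_printoptions(precision=2,suppress=True)
s=env.read_state(); p=s["tool_pos"].copy(); f0=np.array([0,0,0.])
ref=viewer.camera("side").astype(int); cv2.imwrite("pics/before.png",ref)
for phi in list(np.arange(.894,.5,-.1))+list(np.arange(.47,.27,-.03)):
    env.move_l(p,down(phi),rate=40); s=env.read_state()
    im=viewer.camera("side").astype(int); df=int((abs(im-ref).max(2)[385:480,120:400]>50).sum())
    print("bit rel %.2f"%(phi-np.pi/2+.30),s["force"],s["wrist_torque"],"z %.1f"%(s["tool_pos"][2]-126),"t %.1f"%s["time_s"],df)
    if np.linalg.norm(s["force"])>15 or df>700 or abs(s["wrist_torque"][2])>.6: break
cv2.imwrite("pics/after.png",im)
env.hold(.3); im=viewer.camera("side"); cv2.imwrite("pics/ba.png",np.hstack([ref[330:480,150:400],im[330:480,150:400]]))
E
```

```text
bit rel -0.38 [ 0.   -0.51  1.58] [ 0.03 -0.09 -0.04] z 81.2 t 12.6 179
bit rel -0.48 [0.07 0.6  1.77] [ 0.17 -0.11  0.07] z 81.2 t 12.9 363
bit rel -0.58 [1.64 0.76 1.87] [ 0.21 -0.22  0.02] z 81.2 t 13.2 507
bit rel -0.68 [0.83 2.76 1.09] [ 0.42 -0.34 -0.02] z 81.2 t 13.5 721[ WARN:0@0.313] global loadsave.cpp:1063 imwrite_ Unsupported depth image for selected encoder is fallbacked to CV_8U.
```

View pics/ba.png

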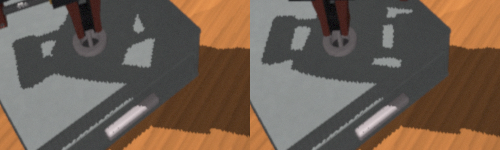

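The pull is still at (130,117) in both halves, so the drawer is shut and the trigger was only moving shadows. I'll keep turning and track the pull's centroid.

```bash
python3 - <<'E'
from h import *
np.set_printoptions(precision=2,suppress=True)
p=env.read_state()["tool_pos"].copy()
def pull():
    im=viewer.camera("side"); r=im[415:480,240:330].min(2)>135
    return np.argwhere(r).mean(0)[::-1]+[240,415],im
c0,_=pull(); print(c0)
for phi in list(np.arange(.53,.22,-.04)):
    env.move_l(p,down(phi),rate=40); env.hold(.15); s=env.read_state(); c,im=pull()
    print("bit rel %.2f"%(phi-np.pi/2+.30),s["force"],s["wrist_torque"],"z %.1f"%(s["tool_pos"][2]-126),"t %.1f"%s["time_s"],c)
    if np.linalg.norm(s["force"])>15 or np.linalg.norm(c-c0)>5: break
env.hold(.4); c,im=pull(); print(c); cv2.imwrite("pics/ba2.png",im[280:480,120:440])
E
```

```text
[262.45 436.49]
bit rel -0.74 [2.   2.52 1.79] [ 0.53 -0.43  0.  ] z 81.2 t 14.4 [262.53 436.46]
bit rel -0.78 [2.5  2.68 0.29] [ 0.67 -0.56  0.06] z 81.2 t 14.8 [262.54 436.52]
bit rel -0.82 [ 2.65  2.73 -0.28] [ 0.68 -0.69  0.03] z 81.2 t 15.3 [262.38 436.8 ]
bit rel -0.86 [ 3.8   2.81 -0.41] [ 0.69 -0.75  0.05] z 81.2 t 15.7 [283.21 448.67]
[283.2  448.64]
```

View pics/ba2.png

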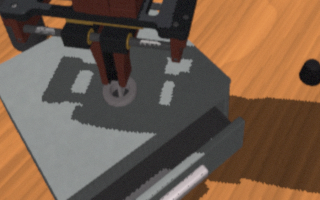

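The drawer is ajar. Now I'll release the key, back off straight up and check.

```bash
python3 - <<'E'
from h import *
set_gripper(45); p=env.read_state()["tool_pos"].copy(); p[2]+=110
env.move_l(p,rate=80); env.hold(.3)
im=viewer.camera("side"); s=viewer.camera("scene"); print(env.read_state()["time_s"],env.read_state()["force"])
cv2.imwrite("pics/fin.png",np.hstack([im[280:480,120:440],s[110:310,260:580]]))
E
```

```text
18.8833 [-0.64188475 -0.49549683 -0.19320506]
```

View pics/fin.png

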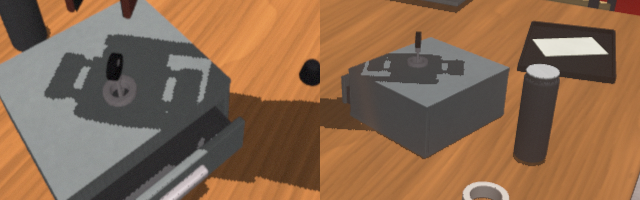

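The key is standing in the lock at about (117,75), the drawer is ajar and the gripper is clear.

```bash
python3 -c "
from station import workorder
print(workorder.sign_off())"
```

```text
the job is handed in; nothing more can be done
None
```

The job is handed in: the key went fully home in the lock (tip about 25 mm below the mouth) and was turned clockwise until the drawer sprang ajar, with measured forces of about 5.5 N at most; it was left in the lock with the gripper clear, at about 19 s.

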